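# Load the bench kiln with the crucible that nests in its guard

### The arm

A 6-joint arm with a two-finger parallel gripper is mounted at the origin on the work surface; the furniture and walls round the work are solid. World frame = base frame: x ahead of the robot, y to its left, z up, the work surface at z = 0. Lengths are in m, angles in degrees, forces in N, time in s.
With the tool pointing down it reaches from about 0.35 to 0.975 m from the base axis. Payload 7.1 kg.
Tool frame: the origin (TCP) lies midway between the tips of the shut fingers; the grasp point (between the pads) lies 19 mm behind it (grasp_offset is the distance from the TCP to the grasp point, in m); z points along the fingers, y is the line along which they close (so a half turn about z gives the same grasp; the last joint's range is limited). The gripper opens to 88 mm and grips with 3 to 60 N. Pads are 20 mm wide; open, the fingers measure 115 mm over their backs; the gripper's body (75 mm by 178 mm) begins 61 mm behind the grasp point.
Start: joints at [-64.4, 24.242, 93.386, -0, 62.372, -1.089], TCP at [0.281, -0.558, 0.223] pointing down, gripper open.
Joint ranges: [-172.04, 172.04], [-51.8, 120.97], [4.93, 147.93], [-75.15, 255.16], [6.16, 154.13], [-145.62, 145.62]. Speed limits (degrees/s): [136.94, 136.94, 172.46, 180, 180, 180].

### API

Orientations are given as a 3x3 rotation matrix whose columns are the frame's x, y, z axes.
In Python, from rig import goto, line_to, move_joints, grip, dwell, ik, get_image, get_calibration, Unreachable, sign_off, read_t, read_qpos, read_dq, read_joint_torque, read_tcp_pos, read_ee_rot, read_ft_force, read_moment, read_gripper_width, read_grip_force, grasp_offset gives the robot as it stands. Calls block until the motion is done:
- goto(position, orientation): joint-space move of the TCP to a pose.
- line_to(position, attitude=None, rate=0.15): straight line of the TCP; attitude=None keeps the orientation; rate is the mean speed in m/s.
- move_joints(angles): joint-space move.
- grip(opening, grasp_force=None): finger opening in m; grasp_force is the grip in N (None keeps the last); returns when the fingers have stopped.
- dwell(seconds).
- ik(position, orientation): joint angles nearest the present ones, or None.
- get_image(name): name is "scene" or "top" or "wrist"; returns (picture, depth): 420x560x3 uint8, red, green, blue; 420x560 float32, m along the optical axis (not along the pixel's ray), 0 where there is no reading.
- get_calibration(name): a dict with "fx", "fy", "cx", "cy" (pixels), "R" (3x3) and "t" (3): a world point X has camera coordinates R X + t. Camera axes: x right, y down, z forward; pixel columns grow to the right and rows downward; lengths in m; the calibration is good to about 2 mm. The wrist camera is an equidistant fisheye: a pixel r from the principal point sees the ray r / f radians off the axis. A picture is of the moment at which its call begins: read the wrist's pose just before it. get_calibration takes no time and is no camera call; for the wrist camera it gives the pose at the moment of the call.
A pose or a line that the arm cannot do raises Unreachable and nothing moves.
- sign_off(): hands the job in; it is judged then, once.
Readings, each from a call of its own:
- read_t(): time.
- read_qpos(): joint angles.
- read_dq(): joint speeds.
- read_joint_torque(): joint torques, N m.
- read_tcp_pos(): TCP position.
- read_ee_rot(): TCP orientation.
- read_ft_force(): force on the tool from outside, world axes, zero at the start.
- read_moment(): the same for the moment, N m.
- read_gripper_width(): finger opening in m.
- read_grip_force(): force on a finger pad.
Only numpy, scipy, OpenCV 4.12 (cv2) and the standard library are available. Lean on these libraries where they do the work, as an engineer would, in place of code of your own. Each camera call takes 0.05 s, during which the arm holds its last target. There are 200 camera calls.

### The job

Make the bench kiln ready for a cobalt glass melt: raise its lid past the balance point so that the gas struts hold it wide open, then try the three off-white crucibles, which look alike, to find the one that nests down inside the reddish guard crucible fixed in the kiln. Leave that one upright and fully home in the guard, the lid standing open, and the two that do not fit standing upright on the bench. The crucibles are brittle: do not force one against the kiln, drop one into it or tip one over; and leave the dish of glass, the reamer and the coffee cup where they are.

Things in the scene. Friction and masses are not known exactly. Their poses are not given: they have to be found in the camera images.
- kiln_lid (a joint): Opening angle (rad) of the kiln's lid, hinged along its back edge: 0 shut, 1.83 fully open, leaning back on its stop. Two gas struts at the sides carry part of its weight: below about 0.7 it falls shut (some 2 N at the handle lifts it); let go above 0.8, it is pushed on slowly by the struts, in about 2 s, to the stop and held. Lid 28 mm thick, 210 mm wide.
- lid_handle (a point): Middle of the lid's round wooden bar handle: 16 mm thick, 90 mm long, level, along the kiln's y axis, held by a steel arm at each end 40 mm in front of the lid's front edge (32 mm free between bar and lid). 151 mm above the bench when shut; it moves up and back on an arc of 232 mm radius about kiln_lid_hinge.
- kiln_lid_hinge (a point): Point on the lid's hinge axis, middle of the kiln's back top edge, 137 mm above the bench; 232 mm behind and 14 mm below the handle while the lid is shut. x axis points from the kiln's front to its back, y along the hinge. The grey kiln's case is 194 mm front to back, 210 mm wide (243 over the struts); its open rim is 136 mm above the bench.
- guard_floor (a point): Centre of the inner floor of the guard, a reddish clay cup fixed in the middle of the kiln's chamber (146 x 160 mm), 95 mm in front of the hinge. 43 mm above the bench; cup 35 mm deep, 71 mm outside, so its rim is 78 mm above the bench. A crucible fully home stands on this floor, its centre 83 and its top 123 mm above the bench. x to the kiln's back, z up.
- crucible_1_mid (a point): Centre (on the axis, 40 mm above the underside) of one of three off-white open crucibles standing on the bench: plain upright cylinders 80 mm high, wall 6 mm, foot edge eased 3 mm, about 160 g. Alike but for the outside diameter, unmarked, 50 to 62 mm: one fits the guard with 1.5 mm to spare all round; the other two are at least 3 mm too wide to enter. z up its axis.
- crucible_2_mid (a point): As crucible_1_mid, for the second crucible.
- crucible_3_mid (a point): As crucible_1_mid, for the third crucible.
- ply_chest: Fixed wooden drawer chest standing behind and to the left of the crucibles, an obstacle to the gripper: 186 mm front to back (x), 474 mm wide (y), 351 mm high; origin at the centre of its underside. Another obstacle, to a robot's elbow: the arm of the desk lamp, a thin bar 0.6 m above the bench from 0.28 m left of the robot's base, passing behind it, to 0.23 m right of it.
- brass_dish: Bystander: shallow round brass dish, 105 mm across, 14 mm high, with two blue glass lumps in it (up to 26 mm); origin at the centre of its underside.
- graphite_reamer: Bystander: graphite reamer with beech handle, 235 mm long along its y axis, 24 mm high, lying flat near the foot of the drawer chest; origin at the middle of the underside.
- mug_1: Bystander: small white coffee cup with a handle, 60 x 85 mm, 50 mm high; origin at the centre of its underside.
Things that resemble listed ones, but are neither listed nor needed, are in the scene too. What is shaped like the part that bears crucible_3_mid but purple is not meant.

How it is judged:
By the outcome, as a careful person would: the job done as asked, in the order asked, and still so for the second after the job is handed in, with the robot touching nothing.
It also fails if it takes over 72 s, if anything falls off the work surface, if the arm or the gripper's body presses on something with over 40 N, if the wrist force passes 120 N, or if a joint passes its speed limit or range.

## Working session

There is one attempt and no reset: what is moved stays moved. The work goes in short steps, each a Python script; the robot and the scene stay as the last script left them, time stands still between calls to the robot, and variables do not carry over. Pictures are saved under pics/ and viewed, at most 10 in all, crops included, and the job is handed in when it is done.

```bash
ls; mkdir -p pics
python3 - <<'E'
from rig import *
import cv2,numpy as np
for n in("scene","top"):
    p,d=get_image(n); cv2.imwrite(f"pics/{n}0.png",p[:,:,::-1]); np.savez(f"{n}0.npz",p=p,d=d)
    c=get_calibration(n); print(n,{k:np.round(v,3).tolist() for k,v in c.items()})
print(grasp_offset,read_t(),read_ee_rot())
E
```

```text
pics
scene {'fx': 523.728, 'fy': 523.728, 'cx': 276.332, 'cy': 207.022, 'R': [[-0.76, -0.65, -0.002], [-0.48, 0.563, -0.673], [0.439, -0.51, -0.74]], 't': [0.337, 0.4, 0.959]}
top {'fx': 390.993, 'fy': 390.993, 'cx': 282.554, 'cy': 215.272, 'R': [[-0.023, -1.0, -0.008], [-0.987, 0.024, -0.161], [0.161, 0.004, -0.987]], 't': [-0.096, 0.543, 0.911]}
0.0187 0.1 [[ 8.93464945e-01  4.49132527e-01 -6.03729597e-04]
 [ 4.49132932e-01 -8.93464064e-01  1.25530341e-03]
 [ 2.43868949e-05 -1.39272444e-03 -9.99999030e-01]]
```

View pics/scene0.png

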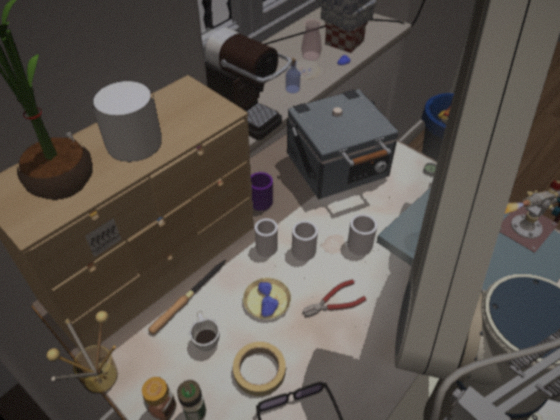

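View pics/top0.png

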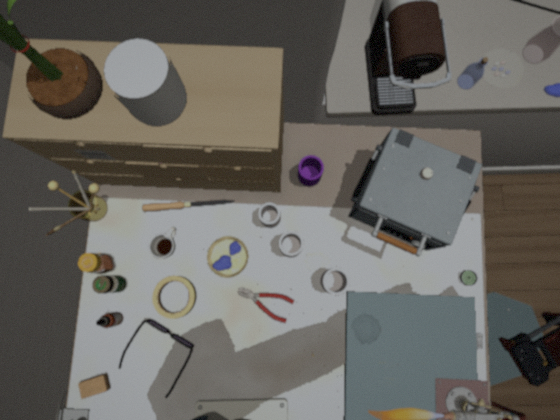

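The top view shows the three off-white crucibles at (269,214), (290,244) and (334,281). The purple look-alike at (311,170) and the cup with coffee at (165,246) are excluded. The kiln is at (415,190) and its handle bar at about (400,241). Next I measure and confirm in a crop.

```bash
cat > h.py <<'E'
from rig import *
import numpy as np, cv2
def cloud(d,c):
    v,u=np.mgrid[:d.shape[0],:d.shape[1]]
    X=np.stack([(u-c['cx'])/c['fx']*d,(v-c['cy'])/c['fy']*d,d],-1)
    return (X-np.array(c['t']))@np.array(c['R'])
def ray(c,u,v):
    R=np.array(c['R']);return -R.T@np.array(c['t']), R.T@np.array([(u-c['cx'])/c['fx'],(v-c['cy'])/c['fy'],1])
def onplane(c,u,v,z):
    o,r=ray(c,u,v);return o+r*(z-o[2])/r[2]
E
python3 - <<'E'
from h import *
top=np.load("top0.npz");sc=np.load("scene0.npz")
ct,cs=get_calibration("top"),get_calibration("scene")
for n,s,c,pts in(("top",top,ct,[(269,214),(290,244),(334,281),(311,170),(165,246)]),("scene",sc,cs,[(266,238),(305,241),(362,235),(261,192),(205,335)])):
    W=cloud(s['d'],c);hsv=cv2.cvtColor(s['p'],cv2.COLOR_RGB2HSV)
    for u,v in pts:
        m=np.zeros(W.shape[:2],np.uint8);m[v-28:v+29,u-28:u+29]=1
        m&=((W[...,2]>.068)&(W[...,2]<.095)).astype(np.uint8)
        P=W[m>0]
        if len(P)<15: print(n,u,v,len(P));continue
        (x,y),r=cv2.minEnclosingCircle(P[:,:2].astype(np.float32))
        print(n,(u,v),len(P),"c",round(x,4),round(y,4),"d",round(2*r,4),"ztop",np.percentile(P[:,2],95).round(4))
    # handle: orange-brown wood near kiln
    m=cv2.inRange(hsv,(3,90,60),(20,255,255))
    b=(375,225,430,256) if n=="top" else (345,142,395,172)
    k=np.zeros_like(m);k[b[1]:b[3],b[0]:b[2]]=255;m&=k
    P=W[m>0];P=P[(P[:,2]>.12)&(P[:,2]<.18)]
    rr=cv2.minAreaRect(P[:,:2].astype(np.float32));print(n,"handle",len(P),np.round(np.median(P,0),4),rr,np.percentile(P[:,2],[5,50,95]).round(4), "px",cv2.minAreaRect(cv2.findNonZero(m)))
    # lid top
    b=(345,120,490,260) if n=="top" else (280,85,405,200)
    Q=W[b[1]:b[3],b[0]:b[2]].reshape(-1,3);Q=Q[(Q[:,2]>.155)&(Q[:,2]<.175)]
    print("lidtop",len(Q),cv2.minAreaRect(Q[:,:2].astype(np.float32)),np.median(Q[:,2]))
p=top['p'][130:310,230:500,::-1];a=cv2.resize(p,None,fx=2.9,fy=2.9,interpolation=cv2.INTER_CUBIC);cv2.imwrite("pics/crop0.png",cv2.convertScaleAbs(a,alpha=1.5))
E
```

```text
top (269, 214) 272 c 0.548 -0.0914 d 0.1575 ztop 0.0827
top (290, 244) 263 c 0.489 -0.1049 d 0.1161 ztop 0.0826
top (334, 281) 230 c 0.3794 -0.2269 d 0.0616 ztop 0.0826
top (311, 170) 232 c 0.6495 -0.1787 d 0.0621 ztop 0.0823
top 165 246 0
top handle 244 [ 0.4564 -0.3494  0.1581] ((0.4579220414161682, -0.3492724299430847), (0.0865183025598526, 0.014263375662267208), 64.02253723144531) [0.155  0.1581 0.1607] px ((396.738525390625, 242.61636352539062), (42.01199722290039, 6.193005084991455), 22.98871612548828)
lidtop 9038 ((0.5589032769203186, -0.39783918857574463), (0.23729223012924194, 0.24240218102931976), 64.56222534179688) 0.1653383537684706
scene (266, 238) 340 c 0.5421 -0.0786 d 0.1389 ztop 0.0852
scene (305, 241) 276 c 0.4822 -0.1165 d 0.0921 ztop 0.0808
scene (362, 235) 274 c 0.3785 -0.2263 d 0.0649 ztop 0.0806
scene (261, 192) 387 c 0.626 -0.1269 d 0.1749 ztop 0.0921
scene 205 335 0
scene handle 176 [ 0.4545 -0.349   0.1554] ((0.46675851941108704, -0.3637142479419708), (0.10289345681667328, 0.04898953065276146), 64.392333984375) [0.1435 0.1554 0.1588] px ((369.6729736328125, 156.06216430664062), (5.955239295959473, 34.1874885559082), 72.89727020263672)
lidtop 4487 ((0.5580229759216309, -0.3966057300567627), (0.21491022408008575, 0.25056907534599304), 64.092041015625) 0.16303959610924396
```

View pics/crop0.png

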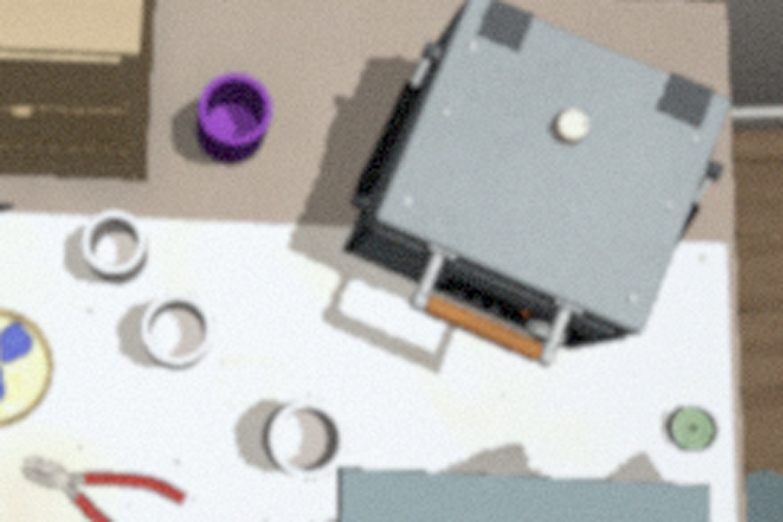

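The crop confirms three plain off-white open cylinders at crop (115,247), (175,333) and (300,438). The purple one at (235,112) is not meant. The handle bar is at (485,326). Now clean per-crucible fits and the chest's limits.

Run:
```python
from h import *
from scipy.optimize import least_squares
for n,pts in(("top",[(269,214),(290,244),(334,281)]),("scene",[(266,238),(305,241),(362,235)])):
    s=np.load(n+"0.npz");c=get_calibration(n);W=cloud(s['d'],c)
    for u,v in pts:
        B=W[v-28:v+29,u-28:u+29].reshape(-1,3);B=B[(B[:,2]>.071)&(B[:,2]<.090)]
        m0=onplane(c,u,v,.06)[:2];B=B[np.hypot(*(B[:,:2]-m0).T)<.045]
        f=lambda q:np.hypot(B[:,0]-q[0],B[:,1]-q[1])-q[2]
        q=least_squares(f,[*B[:,:2].mean(0),.025],loss='soft_l1',f_scale=.002).x
        (x,y),r=cv2.minEnclosingCircle(B[:,:2].astype(np.float32))
        print(n,(u,v),len(B),"fit",q[:2].round(4),"midwall d",round(2*q[2],4),"enc",round(x,4),round(y,4),round(2*r,4),"z",np.median(B[:,2]).round(4))
    M=W.reshape(-1,3);C=M[(M[:,2]>.30)&(M[:,2]<.36)&(M[:,1]>-.12)&(M[:,0]<.9)&(M[:,0]>.4)]
    if len(C):print("chest",C.min(0).round(3),C.max(0).round(3),np.percentile(C,[2,98],axis=0).round(3))
# handle triangulation
t,s=get_calibration("top"),get_calibration("scene")
o1,r1=ray(t,396.7,242.6);o2,r2=ray(s,369.7,156.1)
A=np.stack([r1,-r2],1);k=np.linalg.lstsq(A,o2-o1,rcond=None)[0];print("handle tri",o1+r1*k[0],o2+r2*k[1])
a=np.radians(-25.8);xk=np.array([np.cos(a),np.sin(a),0]);yk=np.array([-xk[1],xk[0],0])
h=np.array([.457,-.349,.151])
for th in(0,.5,1,1.5,1.78):
    r=np.hypot(.232,.014);p=th+np.arctan2(.014,.232)
    P=h+xk*(.232-r*np.cos(p));P[2]=.137+r*np.sin(p)
    print(th,P.round(3),[None if q is None else np.round(q,0).tolist() for q in (ik(P-[0,0,grasp_offset],np.stack([np.cross(sg*xk,[0,0,-1]),sg*xk,[0,0,-1]],1)) for sg in(1,-1))])
```

```text
top (269, 214) 175 fit [ 0.5397 -0.0765] midwall d 0.0461 enc 0.5405 -0.0763 0.0524 z 0.0801
top (290, 244) 195 fit [ 0.4683 -0.1261] midwall d 0.052 enc 0.4686 -0.1261 0.058 z 0.0801
top (334, 281) 222 fit [ 0.3793 -0.2262] midwall d 0.055 enc 0.3794 -0.2269 0.0616 z 0.0801
chest [ 0.604 -0.119  0.3  ] [0.849 0.426 0.36 ] [[ 0.61  -0.105  0.305]
 [ 0.847  0.355  0.356]]
scene (266, 238) 192 fit [ 0.5386 -0.0753] midwall d 0.0462 enc 0.5396 -0.0762 0.0548 z 0.0772
scene (305, 241) 236 fit [ 0.4668 -0.1247] midwall d 0.0517 enc 0.466 -0.1261 0.0618 z 0.0772
scene (362, 235) 235 fit [ 0.3774 -0.2247] midwall d 0.0553 enc 0.3777 -0.2253 0.0628 z 0.077
chest [ 0.411 -0.12   0.3  ] [0.851 0.482 0.36 ] [[ 0.608 -0.102  0.304]
 [ 0.847  0.359  0.356]]
handle tri [ 0.45756886 -0.35066422  0.15225514] [ 0.45640445 -0.35136233  0.15235545]
0 [ 0.457 -0.349  0.151] [[-39.0, 27.0, 103.0, -0.0, 50.0, -13.0], None]
0.5 [ 0.489 -0.364  0.261] [[-38.0, 22.0, 94.0, -0.0, 64.0, -12.0], None]
1 [ 0.564 -0.401  0.34 ] [[-36.0, 25.0, 79.0, -0.0, 76.0, -11.0], None]
1.5 [ 0.664 -0.449  0.369] [[-35.0, 35.0, 59.0, -0.0, 86.0, -9.0], None]
1.78 [ 0.722 -0.477  0.361] [[-34.0, 42.0, 47.0, -0.0, 90.0, -8.0], None]
```

Heights and positions agree between the two views. The back crucible at (0.539,-0.076) is the narrowest, about 52 mm against 58 and 61. Now I open the lid.

```bash
cat >> h.py <<'E'
a=np.radians(-25.8);xk=np.array([np.cos(a),np.sin(a),0]);yk=np.array([-xk[1],xk[0],0])
H0=np.array([.457,-.350,.152]);go=np.array([0,0,grasp_offset])
def Rdown(y): y=np.array(y,float);return np.stack([np.cross(y,[0,0,-1]),y,[0,0,-1]],1)
def handle(th):
    r=np.hypot(.232,.014);p=th+np.arctan2(.014,.232)
    P=H0+xk*(.232-r*np.cos(p));P[2]=H0[2]-.014+r*np.sin(p);return P
E
python3 - <<'E'
from h import *
R=Rdown(xk)
grip(.036,15)
goto(H0+[0,0,.08],R); line_to(H0-go,rate=.1)
print(read_ft_force().round(2) if hasattr(read_ft_force(),'round') else read_ft_force())
grip(0.0,15); print("w",read_gripper_width(),read_grip_force(),read_ft_force())
for th in(.15,.3):
    line_to(handle(th)-go,rate=.12);print(th,np.round(read_ft_force(),1),read_gripper_width(),read_t())
p,d=get_image("scene");cv2.imwrite("pics/s1.png",p[:,:,::-1])
E
```

```text
[ 0.88  0.97 -0.18]
w 0.01575498792482736 15.002110451459885 [-3.2297393   1.46970707  5.27582368]
0.15 [-4.3 -0.1 -0.3] 0.01567661213782173 4.1167
0.3 [-7.9  1.9  2.5] 0.015731806209709192 4.5583
```

View pics/s1.png

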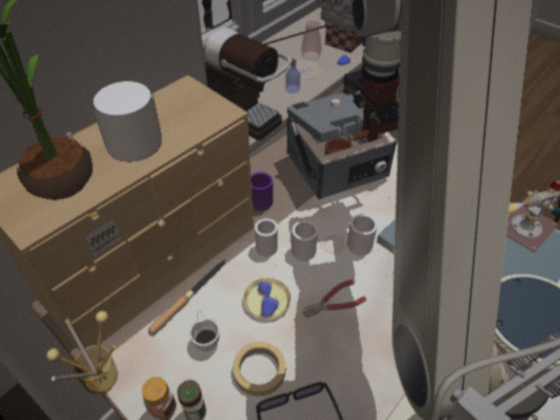

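The lid is lifted, with the red guard glimpsed at (340,147), and the bar is held. I continue along the arc.

Run:
```python
from h import *
for th in np.arange(.5,1.75,.2).tolist()+[1.76]:
    line_to(handle(th)-go,rate=.15);f=np.array(read_ft_force());print(round(th,2),f.round(1),round(read_gripper_width(),4))
    if np.linalg.norm(f)>35: break
else:
    grip(.06);print(np.round(read_ft_force(),1))
    P=read_tcp_pos();line_to(P+np.array([0,0,.08]),rate=.15)
    line_to(P+np.array([0,0,.08])-.2*xk,rate=.3)
    dwell(.3);p,d=get_image("top");cv2.imwrite("pics/t2.png",p[:,:,::-1]);np.savez("t2.npz",p=p,d=d)
    p,d=get_image("scene");cv2.imwrite("pics/s2.png",p[:,:,::-1]);np.savez("s2.npz",p=p,d=d)
print(read_t())
```

```text
0.5 [-13.6   6.    8. ] 0.0156
0.7 [-18.8   9.2  18.9] 0.0159
0.9 [-8.7  5.2 14.7] 0.0156
1.1 [-3.3  1.2 11.5] 0.0155
1.3 [ 0.7 -0.5  6.6] 0.0154
1.5 [ 1.8 -2.1  2.6] 0.0159
1.7 [ 1.5 -2.3  0.1] 0.0158
1.76 [ 1.9 -1.4 -1.7] 0.0153
[-0.1  0.   0.1]
10.8
```

View pics/t2.png

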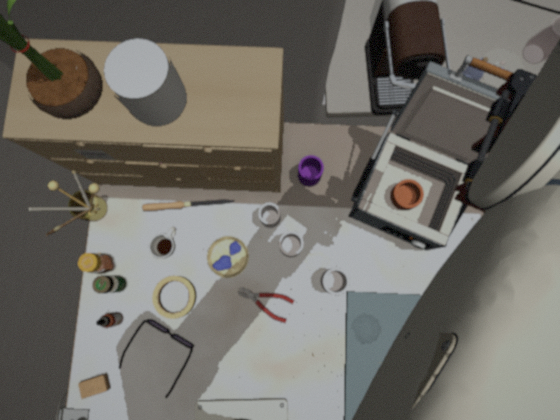

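The lid stands open with the arm clear of it, and the guard shows at (407,194). I measure it from the top view and close by with the wrist camera.

```bash
cat >> h.py <<'E'
from scipy.optimize import least_squares
def circ(P):
    f=lambda q:np.hypot(P[:,0]-q[0],P[:,1]-q[1])-q[2]
    r=least_squares(f,[*P.mean(0)[:2],.03],loss='soft_l1',f_scale=.0015);return r.x
def wplane(c,px,z):
    d=np.asarray(px,float)-[c['cx'],c['cy']];r=np.hypot(*d.T);th=r/c['fx']
    k=np.where(r>1e-6,np.sin(th)/np.maximum(r,1e-9),1/c['fx'])
    v=np.stack([d[:,0]*k,d[:,1]*k,np.cos(th)],1)@np.array(c['R']);o=-np.array(c['R']).T@np.array(c['t'])
    return o+v*((z-o[2])/v[:,2])[:,None]
E
python3 - <<'E'
from h import *
c=get_calibration("top");s=np.load("t2.npz");W=cloud(s['d'],c)
m=np.zeros(W.shape[:2],bool);m[170:220,380:435]=1
P=W[m&(W[...,2]>.070)&(W[...,2]<.09)];hs=cv2.cvtColor(s['p'],cv2.COLOR_RGB2HSV)[m&(W[...,2]>.070)&(W[...,2]<.09)]
P=P[(hs[:,0]<15)&(hs[:,1]>100)];q=circ(P);(x,y),r=cv2.minEnclosingCircle(P[:,:2].astype(np.float32));print("guard top",q.round(4),(x,y,r),len(P),np.median(P[:,2]))
G=handle(0)+xk*(.232-.095);print("guard from handle",G)
c0=read_t()
for i,(dx) in enumerate((-.03,.03)):
    goto(np.array([q[0],q[1],.33])+dx*xk,Rdown(yk));dwell(.2);c=get_calibration("wrist");p,d=get_image("wrist")
    np.savez(f"w{i}.npz",p=p,d=d,**c);cv2.imwrite(f"pics/w{i}.png",p[:,:,::-1])
print(read_t(),{k:np.round(v,3).tolist() for k,v in c.items()},read_tcp_pos(),np.round(read_qpos()))
a=[cv2.imread(f"pics/w{i}.png") for i in(0,1)];cv2.imwrite("pics/ww.png",cv2.resize(np.hstack(a),(800,300)))
E
```

```text
guard top [ 0.5794 -0.4061  0.0309] (0.5797327160835266, -0.4068918228149414, 0.03491387888789177) 286 0.07783540579015537
guard from handle [ 0.58034367 -0.40962666  0.152     ]
13.0417 {'fx': 325.192, 'fy': 325.192, 'cx': 280.953, 'cy': 205.686, 'R': [[0.437, 0.9, 0.0], [0.87, -0.423, 0.253], [0.228, -0.11, -0.967]], 't': [0.113, -0.759, 0.31]} [ 0.60569078 -0.41892696  0.33038533] [ -36.   29.   71.   -0.   80. -100.]
```

View pics/ww.png

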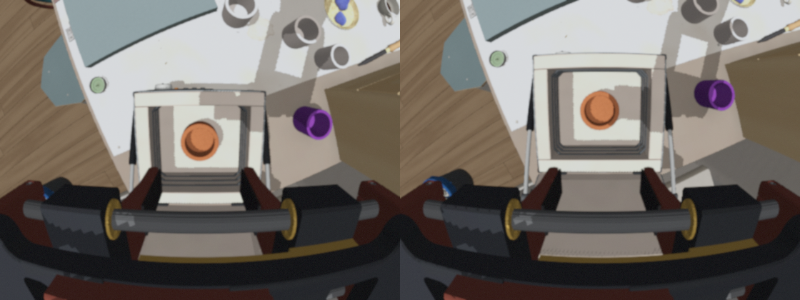

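The wrist views show the red guard centred in the chamber at (200,140) left and (600,110) right, with the struts extended at both sides. Now I fit its rim.

```bash
cat >> h.py <<'E'
def wcloud(d,c):
    v,u=np.mgrid[:d.shape[0],:d.shape[1]];dx=np.stack([u-c['cx'],v-c['cy']],-1).astype(float);r=np.hypot(dx[...,0],dx[...,1]);th=r/c['fx']
    k=np.where(r>1e-6,np.tan(th)/np.maximum(r,1e-9),1/c['fx'])
    X=np.stack([dx[...,0]*k*d,dx[...,1]*k*d,d],-1)
    return (X-np.array(c['t']))@np.array(c['R'])
E
python3 - <<'E'
from h import *
for i in(0,1):
    s=np.load(f"w{i}.npz");c={k:s[k] for k in("fx","fy","cx","cy","R","t")}
    hs=cv2.cvtColor(s['p'],cv2.COLOR_RGB2HSV);m=cv2.inRange(hs,(3,110,80),(18,255,255));m[250:]=0
    W=wcloud(s['d'],c)
    P=W[(m>0)&(W[...,2]>.072)&(W[...,2]<.085)];q=circ(P);(x,y),r=cv2.minEnclosingCircle(P[:,:2].astype(np.float32))
    print(i,len(P),q.round(4),"enc",np.round([x,y,r],4),"z",np.median(P[:,2]).round(4))
    ct=max(cv2.findContours(m,0,1)[0],key=cv2.contourArea)[:,0]
    print("contour",circ(wplane(c,ct,.078)[:,:2]).round(4))
    # crucibles in view
    for (x,y) in((.5397,-.0765),(.4683,-.1261),(.3793,-.2262)):
        g=(np.hypot(W[...,0]-x,W[...,1]-y)<.04)&(W[...,2]>.073)&(W[...,2]<.088);P=W[g]
        if len(P)>20:print("  cru",len(P),circ(P).round(4),np.median(P[:,2]).round(4))
E
```

```text
0 818 [ 0.5757 -0.4077  0.0309] enc [ 0.5757 -0.408   0.0348] z 0.0777
contour [ 0.575  -0.4069  0.0342]
  cru 458 [ 0.5378 -0.0785  0.0231] 0.0794
  cru 579 [ 0.4663 -0.1277  0.026 ] 0.0795
  cru 399 [ 0.3773 -0.2276  0.0274] 0.0796
1 821 [ 0.5766 -0.4079  0.0306] enc [ 0.5767 -0.4077  0.0343] z 0.0777
contour [ 0.5767 -0.4079  0.0334]
  cru 442 [ 0.5382 -0.0786  0.0231] 0.0795
  cru 317 [ 0.467  -0.1279  0.0258] 0.0792
```

The wrist fits put the guard at (0.5765,-0.4079) with its rim at z 0.078. I take one closer look at crucible 1, then grasp and lift.

Run:
```python
from h import *
R=Rdown([0,1,0])
C=np.array([.538,-.0786])
goto([C[0]+.03,C[1],.33],R);grip(.078);c=get_calibration("wrist");p,d=get_image("wrist");W=wcloud(d,c)
g=(np.hypot(W[...,0]-C[0],W[...,1]-C[1])<.04)&(W[...,2]>.073)&(W[...,2]<.088);P=W[g];q=circ(P);print("cru",len(P),q.round(4),np.median(P[:,2]))
if np.hypot(*(q[:2]-C))<.006: C=q[:2]
line_to([C[0],C[1],.13],rate=.25);line_to([C[0],C[1],.045],rate=.12);print(np.round(read_ft_force(),1))
grip(0.0,15);print("w",read_gripper_width(),read_grip_force(),np.round(read_ft_force(),1))
line_to([C[0],C[1],.10],rate=.12);dwell(.2);print("w",read_gripper_width(),read_grip_force(),np.round(read_ft_force(),2),np.round(read_tcp_pos(),4),read_t())
```

```text
cru 558 [ 0.5372 -0.0763  0.0226] 0.07960811514854262
[ 1.1 -0.5  1. ]
w 0.051879825104888234 14.994431985542178 [-0.6  0.3  4.5]
w 0.05185048876191174 14.989893888268853 [-0.79 -0.05 -1.63] [ 0.5365 -0.0762  0.0991] 18.0333
```

Gripped width is 51.9 mm, the narrowest. I carry it to the kiln from the front and lower it gently under force watch.

```bash
cat > ins.py <<'E'
from h import *
def insert(G,z0=.126,zend=.088,lim=5.0):
    """step down; on contact back off and try offsets on a small spiral"""
    b=np.array(read_ft_force());offs=[(0,0)]+[(r*np.cos(t),r*np.sin(t)) for r in(.0012,.0024) for t in np.arange(0,2*np.pi,np.pi/3 if r<.002 else np.pi/5)]
    for o in offs:
        X=np.array([G[0]+o[0],G[1]+o[1]]);line_to([*X,z0],rate=.06)
        z=z0
        while z>zend-.003:
            z-=.002;line_to([*X,z],rate=.04);f=np.array(read_ft_force())-b
            if f[2]>lim or np.hypot(f[0],f[1])>8: break
        print("off",np.round(o,4),"z",round(z,4),"actual",np.round(read_tcp_pos(),4),f.round(1),round(read_t(),1))
        if z<zend+.005: return X,z
        if z<z0-.012: return X,z   # entered partly: handle by hand
        if read_t()>45: break
    return None,z
E
python3 - <<'E'
from ins import *
G=np.array([.5766,-.4079]);R=Rdown(yk);A=G-.13*xk[:2]
P=read_tcp_pos();line_to([P[0]-.03,P[1],.255],rate=.3)
goto([*A,.26],R);line_to([*G,.26],rate=.25);dwell(.2)
print(np.round(read_tcp_pos(),4),np.round(read_ft_force(),2),read_t())
line_to([*G,.14],rate=.15);dwell(.2);print(np.round(read_tcp_pos(),4),np.round(read_ft_force(),2),read_gripper_width())
print(insert(G));print(read_gripper_width(),read_t())
E
```

```text
[ 0.5757 -0.4073  0.2604] [ 0.73  0.14 -1.81] 20.6583
[ 0.5771 -0.4083  0.1413] [ 0.19  0.44 -1.  ] 0.051940162817197426
off [0 0] z 0.086 actual [ 0.5772 -0.4085  0.0878] [-2.4  0.6 11.4] 27.2
(array([ 0.5766, -0.4079]), 0.08599999999999997)
0.051561312518844424 27.1917
```

It entered at the first attempt and reached the floor: TCP 0.0878, contact 11 N. I release, retract and check.

Run:
```python
from h import *
P=read_tcp_pos();line_to([P[0],P[1],.0875],rate=.03);print(np.round(read_ft_force(),1))
grip(.074);print(np.round(read_ft_force(),1))
line_to([P[0],P[1],.17],rate=.12);line_to([*(np.array([.5766,-.4079])+.03*xk[:2]),.33],rate=.25);dwell(.2)
c=get_calibration("wrist");p,d=get_image("wrist");W=wcloud(d,c);cv2.imwrite("pics/w9.png",p[:,:,::-1])
g=(np.hypot(W[...,0]-.5766,W[...,1]+.4079)<.04)&(W[...,2]>.1)&(W[...,2]<.16);Q=W[g];print(len(Q),circ(Q).round(4),np.percentile(Q[:,2],[5,50,95]).round(4))
A=np.c_[Q[:,:2]-Q[:,:2].mean(0),np.ones(len(Q))];print("tilt",np.linalg.lstsq(A,Q[:,2],rcond=None)[0].round(4))
line_to([*(np.array([.5766,-.4079])-.15*xk[:2]),.33],rate=.25);goto([.33,-.40,.33],Rdown(yk))
p,d=get_image("scene");cv2.imwrite("pics/s9.png",p[:,:,::-1]);p,d=get_image("top");cv2.imwrite("pics/t9.png",p[:,:,::-1]);print(read_t())
a=[cv2.imread(f"pics/{n}9.png") for n in "wst"];cv2.imwrite("pics/fin.png",np.hstack([cv2.resize(i,(400,300)) for i in a[:2]]))
```

```text
[-0.5  0.3  4.9]
[0.2 0.4 0.5]
793 [ 0.576  -0.4085  0.0223] [0.1066 0.1225 0.1238]
tilt [-0.0456  0.0251  0.1206]
31.425
```

View pics/fin.png

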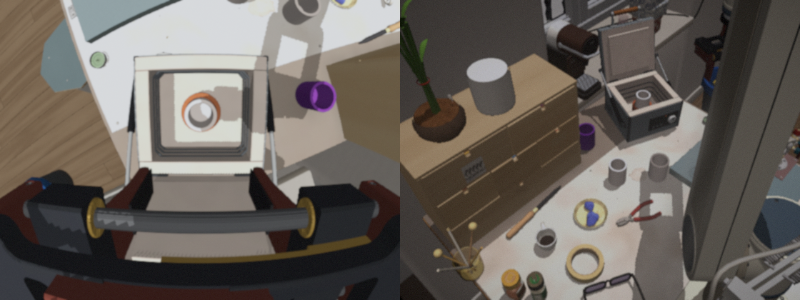

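View pics/t9.png

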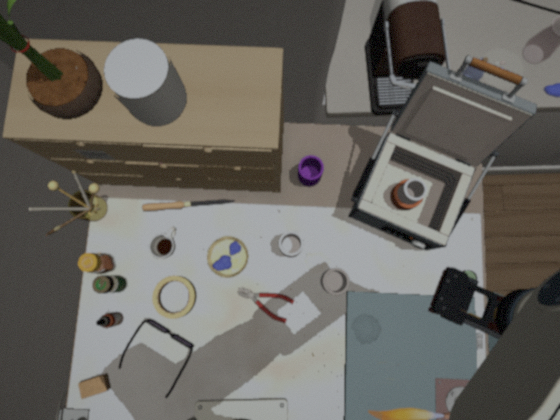

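The crucible stands upright in the guard: (200,112) in the wrist view, top at z 0.1225 against the expected 0.123, so it is home. The lid rests open at (460,110) in the top view. The other two crucibles stand at (290,244) and (334,281), and the bystanders have not moved.

```bash
python3 -c "
from rig import *
print(sign_off())"
```

```text
the job is handed in; nothing more can be done
None
```

The job is handed in: the lid stands open on its struts, the narrowest crucible (51.9 mm) is upright and fully home in the guard, and the other two (about 58 and 61 mm by camera, not physically tried) and the bystanders were left untouched.

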